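# Find the hidden release notch of a bead case and press it open

## Task

Open the bead organiser by its hidden release: put the closed fingertips on top of the front rail at its blue-marked end and sweep them along the rail, in touch with it, until they find the notch, then press the tab inside the notch all the way down so that the lid springs ajar, and draw the hand clear. Do not touch or pry the lid, and leave the tub, the jar and the tray where they stand.

Things in the scene. Friction and masses are not known exactly. Their poses are not given: they have to be found in the camera images.
- case: Frosted clear bead organiser, fixed to the desk: 350 mm wide (its y), 200 mm deep (its x), 51 mm high to the top of its shut lid. Origin: centre of its underside, on the desk; its -x side is the front and faces the robot, z up. A rigid, level rail runs along the front at x = -112 mm. A thin handle lies folded down in front of the rail, up to 18 mm above the desk.
- rail_middle (a point): Middle of the rail's flat top, y = 0 of the case, 60 mm above the desk (level when no notch is here). The rail is frosted white, 22 mm wide, smooth. Its one notch, same colour, 50 mm long, open to front and back, has its centre anywhere from 50 mm one side of this point to 50 mm the other: find it by touch or sight. Tab in it: 46 x 21 mm, its top 8 mm below the rail's.
- rail_start (a point): Point on the rail's top centreline at its blue-marked end (the case's +y end), 60 mm above the desk; the last 10 mm of the rail are blue. The sweep starts with the fingertips touching the rail no more than about 35 mm from here.
- rail_end (a point): Point on the rail's top centreline at its other, unmarked end (the case's -y end), 350 mm from rail_start.
- release (a joint): Travel of the release tab: 0 up, 0.007 m fully down (against a stop). It slides straight down against about 4 N of friction and stays where it is left; there is no spring on it.
- lid (a joint): Opening angle of the lid in rad: 0 shut, 0.14 ajar. The tab lifts it through a linkage (20 rad per m of tab travel): its front edge rises about 25 mm when the tab is fully down, and stays so.
- lid_front (a point): Middle of the lid's front edge, 5 mm thick, at its top; shut it is 51 mm above the desk and 34 mm behind the rail's centreline (23 mm behind the rail's back face). Not to be touched.
- tub: Loose bystander: small clear flip-top tub with red beads, 57 x 36 x 55 mm. Origin: centre of its underside.
- jar: Loose bystander: teal jar with white cap, 54 mm across, 65 mm high. Origin: centre of its underside.
- tray: Loose bystander: green open sorting tray, 120 x 70 x 16 mm. Origin: centre of its underside.

How it is judged:
By the outcome, as a careful person would: the job done as asked, in the order asked, and still so for the second after the job is handed in, with the robot touching nothing.
It also fails if it takes over 70 s, if anything falls off the work surface, if the arm or the gripper's body presses on something with over 40 N, if the wrist force passes 120 N, or if a joint passes its speed limit or range.

## Robot

A 7-joint arm with a two-finger parallel gripper is mounted at the origin on the work surface. World frame = base frame: x ahead of the robot, y to its left, z up, the work surface at z = 0. Lengths are in m, angles in rad, forces in N, time in s.
With the tool pointing down it reaches from about 0.4 to 0.875 m from the base axis. Payload 19.3 kg.
Tool frame: the origin (TCP) lies midway between the tips of the shut fingers; the grasp point (between the pads) lies 19 mm behind it; z points along the fingers, y is the direction in which the jaws open and shut (so a half turn about z gives the same grasp; the last joint's range is limited). The gripper opens to 85 mm and grips with 20 to 120 N. Pads are 22 mm wide; open, the fingers measure 114 mm over their backs; the gripper's body (76 mm by 85 mm) begins 54 mm behind the grasp point. The pads swing forward as they close: fully open they stand 13 mm farther back than shut.
Start: joints at [1.095, 0.521, -0.036, 1.599, 0.021, 1.021, -0.113], TCP at [0.247, -0.574, 0.231] pointing down, gripper open.
Joint ranges: [-2.91, 2.91], [-0.3, 2.13], [-1.5, 1.42], [0.17, 2.43], [-1.26, 4.41], [0.16, 1.93], [-2.52, 2.52]. Speed limits (rad/s): [1.89, 1.89, 2.39, 2.39, 3.01, 3.01, 3.01].

## Interface

Orientations are given as a unit quaternion [x, y, z, w].
In Python, from bench import get_obs, camera, hand_in gives the robot as it stands.
- The arm moves only by the shell command python3 -m creep 'ROWS' [OPENING] [FORCE]. ROWS is JSON, a list of rows, each an object of numbers: "dx", "dy", "dz": the shift along the tool's x, y, z in m; "ax", "ay", "az": the turn, a rotation vector about the tool's x, y, z in degrees. A call has 1 to 12 rows; each row is the pose to reach, as a shift and turn from the pose commanded when the call began, along the tool's axes at that moment; what a row does not reach only later rows make up. A row lasts 1/12 s, in which the tool goes at most 41.7 mm and 7.16 degrees, less where a joint would pass 70% of its speed; a pose out of reach is approached as far as the arm can. A call with a gripper value outside its range is refused whole. OPENING is the opening, from -1 (shut) to 1 (fully open), set as the call begins (- or left out, the last holds). The fingers move at their own pace and stop on an object; FORCE is the grip in N (left out, the last holds). Time passes only in rows, so rows that repeat a pose let the fingers close. It gives the time, the measured TCP pose, the force and the opening at its end, in the units of the state.
- get_obs(): the state, without advancing time (a new reading comes with each control period).
- camera(name): name is "side" or "top"; returns a dict with "pixels" (400x640x3 uint8, blue, green, red), "fx", "fy", "cx", "cy" (pixels), "dist" ([k1, k2, p1, p2, k3] as OpenCV has them; the pictures are not rectified), "R" (3x3) and "t" (3): a world point X has camera coordinates R X + t. Camera axes: x right, y down, z forward; pixel columns grow to the right and rows downward; lengths in m; the calibration is good to about 2 mm. A picture is of the moment at which its call begins. There is no depth.
- hand_in(): hands the job in, once; it reports no verdict.
The state is a dict: "clock": time; "q": joint angles; "qd": joint speeds; "tau": joint torques, N m; "position": TCP position; "eef_rot": TCP orientation; "contact_force": force on the tool from outside, world axes, zero at the start; "torque": the same for the moment, N m; "opening": finger opening in m.
Only numpy, scipy, OpenCV 4.12 (cv2) and the standard library are available. Lean on these libraries where they do the work, as an engineer would, in place of code of your own. Each camera call takes 0.05 s, during which the arm holds its last target.

## Working session

There is one attempt and no reset: what is moved stays moved. The work goes in short steps, Python scripts to look and compute and a shell command to move; the robot and the scene stay as the last step left them, time stands still between calls to the robot, and variables do not carry over. Pictures are saved under pics/ and viewed, and the job is handed in when it is done.

```bash
ls && mkdir -p pics && python3 - <<'E'
from bench import get_obs, camera
import cv2,numpy as np
o=get_obs()
for k in o: print(k,np.round(o[k],4).tolist())
for n in ("side","top"):
    c=camera(n); cv2.imwrite(f"pics/{n}0.png",np.array(c["pixels"]))
    print(n,c["fx"],c["fy"],c["cx"],c["cy"],c["dist"]); print(np.round(c["R"],3).tolist(),np.round(c["t"],3)); print("centre",-np.array(c["R"]).T@np.array(c["t"]))
E
```

```text
pics
clock 0.0
q [1.0948, 0.522, -0.0363, 1.6, 0.0212, 1.0211, -0.1128]
qd [-0.0005, -0.001, -0.0013, -0.001, 0.0004, 0.0007, -0.0008]
tau [-0.0014, -92.7121, 1.9792, -36.9926, 0.0179, 0.0083, 0.0001]
position [0.2466, -0.5739, 0.2307]
eef_rot [0.9795, 0.2015, -0.0002, -0.0006]
contact_force [-0.2736, 0.1446, -0.1381]
torque [-0.0275, -0.0321, 0.0431]
opening 0.0855
side 505.8756756773218 505.8756756773218 316.35301881829497 202.23107395535757 [-0.0013674  0.         0.         0.         0.       ]
[[-0.671, -0.741, 0.002], [-0.542, 0.489, -0.684], [0.506, -0.46, -0.73]] [0.395 0.364 0.757]
centre [0.07968166 0.46325474 0.80054622]
top 416.8969923074453 416.8969923074453 324.1116118227007 200.49407493838314 [-0.09279812  0.          0.          0.          0.        ]
[[0.029, -0.999, -0.013], [-0.988, -0.027, -0.155], [0.154, 0.017, -0.988]] [-0.014  0.621  0.779]
centre [ 0.49359812 -0.01019416  0.86558459]
```

View pics/top0.png

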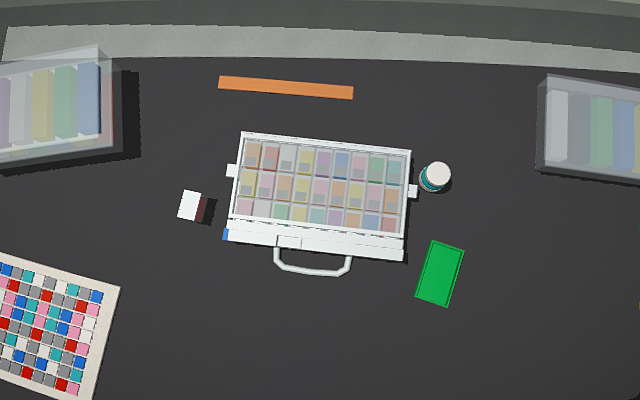

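View pics/side0.png

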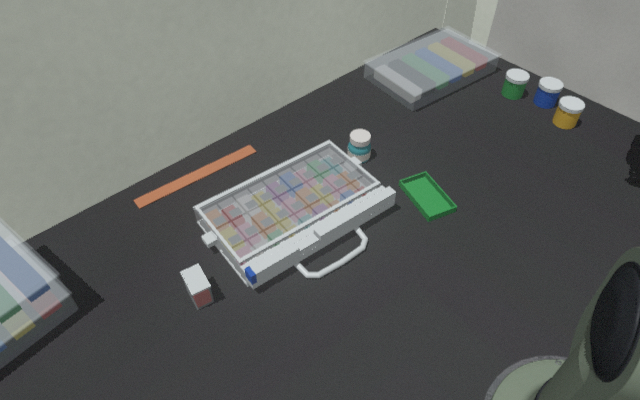

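The top view shows the rail running from its blue end at about (226,235) to (404,256), with what looks like the notch near (289,242). The tub is at (192,206), the jar at (435,177) and the tray at (440,273). The side view has the blue end at (250,273) and a notch-like step near (310,240). I'll zoom in on the rail in both.

```bash
python3 - <<'E'
import cv2
a=cv2.imread("pics/top0.png")[215:275,210:420]; cv2.imwrite("pics/top0z.png",cv2.resize(a,None,fx=3.8,fy=3.8,interpolation=cv2.INTER_CUBIC))
a=cv2.imread("pics/side0.png")[180:290,230:405]; cv2.imwrite("pics/side0z.png",cv2.resize(a,None,fx=4.5,fy=4.5,interpolation=cv2.INTER_CUBIC))
E
```

```text
(no output)
```

View pics/top0z.png

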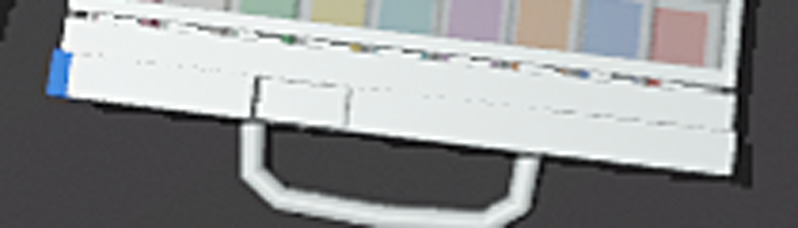

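View pics/side0z.png

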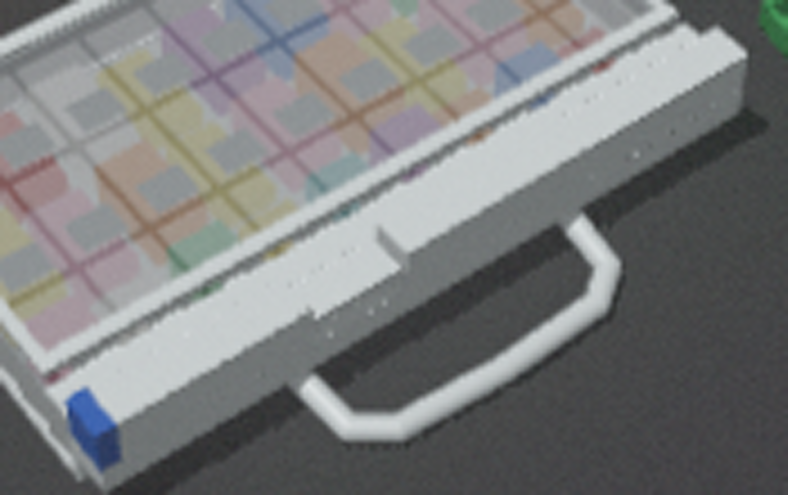

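```bash
cat > h.py <<'E'
import cv2,numpy as np
from bench import camera,get_obs
def cal(n):
    c=camera(n); K=np.array([[c["fx"],0,c["cx"]],[0,c["fy"],c["cy"]],[0,0,1]])
    return c,K
def plane(c,K,uv,z):
    p=cv2.undistortPoints(np.array(uv,float).reshape(-1,1,2),K,np.array(c["dist"],float)).reshape(-1,2)
    R=np.array(c["R"]);t=np.array(c["t"]); C=-R.T@t
    d=np.c_[p,np.ones(len(p))]@R
    return C+d*((z-C[2])/d[:,2])[:,None]
def proj(c,K,X):
    R=np.array(c["R"]);t=np.array(c["t"])
    return cv2.projectPoints(np.array(X,float).reshape(-1,1,3),cv2.Rodrigues(R)[0],t,K,np.array(c["dist"],float))[0].reshape(-1,2)
E
python3 - <<'E'
from h import *
c,K=cal("top"); im=np.array(c["pixels"]); g=im.max(2).astype(float)
pts=[]
for u in list(range(232,270))+list(range(354,400)):
    v0=int(240+(u-222)*21/181)
    for v in range(v0-6,v0+8):
        if g[v,u]>140>=g[v+1,u]:
            pts.append((u,v+(g[v,u]-140)/(g[v,u]-g[v+1,u]))); 
pts=np.array(pts); X=plane(c,K,pts,.06)
l=cv2.fitLine(X[:,:2].astype(np.float32),cv2.DIST_HUBER,0,.01,.01).ravel()
d=l[:2]*np.sign(l[1]); p0=l[2:]; n=np.array([-d[1],d[0]]); 
if n[0]<0:n=-n   # n: toward case +x
print("dir +y",d,"yaw deg",np.degrees(np.arctan2(-d[0],d[1])),"resid mm",1e3*np.std((X[:,:2]-p0)@n))
# blue
b=im.astype(int); m=(b[...,0]-b[...,2]>60); m[:,:215]=0;m[:,235:]=0;m[:220]=0;m[250:]=0
vs,us=np.nonzero(m); print("blue bbox",us.min(),us.max(),vs.min(),vs.max(),len(us))
XB=plane(c,K,np.c_[us,vs],.06)[:,:2]; s=(XB-p0)@d; w=(XB-p0)@n
print("blue s",s.min(),s.max(),"w",w.min(),w.max())
# named pixel points
for nm,uv in dict(blueF=(222.4,240),blueB=(224.5,228.2),endF=(403.4,261),endB=(404,249.2),n1F=(276.5,245.8),n1B=(278,235),n2F=(301.3,248),n2B=(302,237)).items():
    x=plane(c,K,[uv],.06)[0,:2]; print(nm,np.round(x,4),"s",round(float((x-p0)@d),4),"w",round(float((x-p0)@n),4))
print("p0",p0,"n",n)
# brightness along centreline
sC=np.arange(-.19,.19,.003)
for nm,(a,z) in dict(tub=((192,206),.0)).items(): print(nm,plane(c,K,[a],.055))
E
```

```text
dir +y [0.08777984 0.9961399 ] yaw deg -5.035896 resid mm 0.1975308663566621
blue bbox 222 228 228 240 64
blue s 0.1738081202885965 0.18447875357017662 w -0.0004747654764835296 0.02291624722668467
blueF [0.5363 0.1994] s 0.1828 w -0.0011
blueB [0.5594 0.1967] s 0.1822 w 0.0222
endF [ 0.5062 -0.1516] s -0.1695 w -0.0002
endB [ 0.5288 -0.1527] s -0.1686 w 0.0224
n1F [0.5285 0.0931] s 0.0763 w 0.0004
n1B [0.5494 0.0912] s 0.0761 w 0.0215
n2F [0.5257 0.045 ] s 0.0281 w 0.0019
n2B [0.5469 0.0445] s 0.0294 w 0.0231
p0 [0.5213301 0.0172109] n [ 0.9961399  -0.08777984]
tub [[0.60197466 0.26658897 0.055     ]]
```

```bash
python3 - <<'E'
from h import *
p0=np.array([0.5213301,0.0172109]);d=np.array([0.08777984,0.9961399]);n=np.array([d[1],-d[0]])
c,K=cal("side"); c2,K2=cal("top")
g=np.array(c["pixels"]).max(2).astype(int)
for u in (270,285,345,365,385):
    v=int(191+ (395-u)*(238.2-191.6)/(395.6-320.7)); print(u,v-8,g[v-8:v+14,u].tolist())
for nm,(a,b) in dict(endF=(745,52),n2F=(408,262),n2B=(385,225),n1F=(310,315),blueF=(118,430),blueBack=(92,390),endB=(715,30),).items():
    uv=(a/4.5+230-.4,b/4.5+180-.4); x=plane(c,K,[uv],.06)[0,:2]; print(nm,np.round(uv,1),np.round(x,4),"s",round(float((x-p0)@d),4),"w",round(float((x-p0)@n),4))
g2=np.array(c2["pixels"]).max(2).astype(int)
for u in (240,260,320,360,390): 
    v=int(240+(u-222)*21/181); print(u,v-16,g2[v-16:v+5,u].tolist())
E
```

```text
270 260 [204, 204, 205, 205, 204, 187, 117, 117, 116, 118, 116, 117, 116, 115, 120, 115, 115, 116, 108, 75, 54, 51]
285 251 [204, 206, 206, 207, 203, 190, 133, 119, 116, 116, 117, 119, 117, 115, 117, 117, 115, 116, 108, 76, 54, 56]
345 214 [205, 205, 206, 205, 205, 206, 204, 187, 120, 118, 121, 116, 117, 117, 114, 118, 115, 118, 118, 108, 78, 59]
365 201 [205, 205, 206, 206, 206, 204, 205, 206, 198, 135, 116, 118, 116, 116, 117, 115, 121, 117, 117, 115, 109, 73]
385 189 [206, 205, 205, 205, 206, 204, 205, 205, 201, 166, 117, 115, 117, 115, 116, 118, 115, 115, 116, 119, 109, 71]
endF [395.2 191.2] [ 0.5076 -0.1446] s -0.1623 w 0.0005
n2F [320.3 237.8] [0.5197 0.0524] s 0.0349 w -0.0047
n2B [315.2 229.6] [0.5412 0.046 ] s 0.0304 w 0.0172
n1F [298.5 249.6] [0.526  0.1011] s 0.0839 w -0.0027
blueF [255.8 275.2] [0.5335 0.1942] s 0.1774 w -0.0035
blueBack [250.  266.3] [0.5557 0.1901] s 0.1753 w 0.0191
endB [388.5 186.3] [ 0.5263 -0.1449] s -0.1611 w 0.0192
240 226 [240, 240, 240, 241, 238, 241, 240, 241, 240, 240, 241, 240, 240, 242, 249, 255, 64, 19, 40, 71, 68]
260 228 [240, 239, 240, 240, 235, 240, 239, 239, 239, 240, 239, 239, 240, 240, 244, 250, 157, 9, 35, 73, 69]
320 235 [233, 233, 233, 232, 232, 233, 233, 233, 233, 233, 233, 233, 233, 234, 236, 245, 209, 28, 28, 71, 67]
360 240 [228, 228, 229, 228, 184, 236, 229, 228, 228, 228, 229, 229, 228, 229, 235, 248, 103, 17, 35, 70, 66]
390 243 [225, 226, 226, 225, 224, 211, 225, 224, 224, 224, 225, 224, 224, 225, 227, 233, 226, 60, 23, 43, 71]
```

```bash
python3 - <<'E'
from h import *
p0=np.array([0.5213301,0.0172109]);d=np.array([0.08777984,0.9961399]);n=np.array([d[1],-d[0]])
c,K=cal("side"); g=np.array(c["pixels"]).max(2).astype(float)
pts=[]
for u in list(range(260,296))+list(range(325,392)):
    v0=int(191+(395-u)*.622)
    for v in range(v0-7,v0+9):
        if g[v,u]>160>=g[v+1,u]: pts.append((u,v+(g[v,u]-160)/(g[v,u]-g[v+1,u])));break
X=plane(c,K,pts,.06)[:,:2]; 
l=cv2.fitLine(X.astype(np.float32),cv2.DIST_HUBER,0,.001,.001).ravel(); dd=l[:2]*np.sign(l[1])
w=(X-p0)@n; s=(X-p0)@d
print("yaw",np.degrees(np.arctan2(-dd[0],dd[1])),"w at s",[(round(float(a),3),round(float(b),4)) for a,b in zip(s[::9],w[::9])])
# notch tab front edge (z=.052)
pts=[]
for u in range(301,319):
    v0=int(191+(395-u)*.622)
    for v in range(v0-7,v0+14):
        if g[v,u]>160>=g[v+1,u]: pts.append((u,v+(g[v,u]-160)/(g[v,u]-g[v+1,u])));break
for z in (.06,.052):
  X=plane(c,K,pts,z)[:,:2]; print(z,"tab w",np.round((X-p0)@n,4)[::3],"s",np.round((X-p0)@d,4)[::3])
E
```

```text
yaw -5.1117587 w at s [(0.167, -0.0007), (0.148, -0.001), (0.129, -0.0012), (0.108, -0.0009), (0.02, -0.0004), (-0.001, -0.001), (-0.023, -0.001), (-0.046, -0.0012), (-0.069, -0.0015), (-0.093, -0.0008), (-0.117, -0.001), (-0.141, -0.0016)]
0.06 tab w [-0.0053 -0.0051 -0.006  -0.0056 -0.0053 -0.0052] s [0.0801 0.0731 0.0669 0.0597 0.0525 0.0454]
0.052 tab w [-0.0002  0.     -0.0009 -0.0005 -0.0002 -0.0001] s [0.0766 0.0695 0.0632 0.0559 0.0487 0.0415]
```

The two views agree: the front top edge lies within about 1 mm in both, and the rail yaw is −5.05°. The rail centreline is (0.5320, 0.0163) + s·(0.0878, 0.9961). On it the blue end is at s≈0.182, the notch centre at s≈0.053 and the unmarked end at s≈−0.168. That makes the rail about 351 mm long, and the notch about 48 mm long and 46 mm from the middle, which matches the sizes given. I'll close the fingers, turn the tool's y axis along the rail, and carry it across at height.

```bash
cat >> h.py <<'E'
from scipy.spatial.transform import Rotation as Ro
d=np.array([0.0880,0.9961]);n=np.array([d[1],-d[0]]);m0=np.array([.5320,.0163])
def railp(s,z): return np.r_[m0+s*d,z]
def goto(X):
    o=get_obs(); R=Ro.from_quat(o["eef_rot"]); sh=R.inv().apply(np.array(X)-o["position"])
    Rt=np.c_[np.r_[n,0],np.r_[-d,0],[0,0,-1]]
    print("shift mm",np.round(sh*1e3,1),"turn deg",np.round((R.inv()*Ro.from_matrix(Rt)).as_rotvec(degrees=True),2))
def st():
    o=get_obs();p=np.array(o["position"]);r=p[:2]-m0
    print("t",round(o["clock"],2),"pos",np.round(p,4),"s",round(float(r@d),4),"w",round(float(r@n),4),"F",np.round(o["contact_force"],2),"M",np.round(o["torque"],2),"open",round(o["opening"],4))
E
python3 -m creep '[{"dx":0.012,"dy":-0.012,"az":1},{"dx":0.036,"dy":-0.036,"az":3},{"dx":0.062,"dy":-0.062,"az":6},{"dx":0.088,"dy":-0.088,"az":9},{"dx":0.114,"dy":-0.114,"az":12},{"dx":0.14,"dy":-0.14,"az":15},{"dx":0.166,"dy":-0.166,"az":18},{"dx":0.192,"dy":-0.192,"az":21},{"dx":0.218,"dy":-0.218,"az":24},{"dx":0.244,"dy":-0.244,"az":26},{"dx":0.27,"dy":-0.27,"az":28},{"dx":0.286,"dy":-0.286,"az":28.3}]' -1 30
python3 -c "
from h import *
st();goto(railp(.163,.231))
print(np.round(get_obs()['q'],2))"
```

```text
t 0.3 pos [ 0.2467 -0.5742  0.2311] s -0.6133 w -0.2323 F [0.76 0.28 0.03] M [-0.02 -0.01  0.02] open 0.0856
shift mm [ 5.725e+02 -5.734e+02  3.000e-01] turn deg [-2.00e-02  1.00e-02  2.83e+01]
[ 1.09  0.52 -0.04  1.6   0.02  1.02 -0.11]validation failed for argument at $[0]...
```

```bash
python3 -m creep '[{"dx":0.0,"dy":0.0,"dz":0.0,"ax":0.0,"ay":0.0,"az":0.0}]' -1 30; echo " rc $?"; python3 -m creep --help | head -20
```

```text
clock: 0.38
position: [0.2467, -0.5742, 0.2312]
eef_rot: [0.979, 0.202, -0.0, -0.0]
contact_force: [-0.5, 0.0, 0.3]
opening: 0.0755
 rc 0invalid input: not JSON, or not a number
```

All six keys are required in each row.

```bash
python3 -m creep '[{"dx":0.012,"dy":-0.012,"dz":0,"ax":0,"ay":0,"az":1},{"dx":0.036,"dy":-0.036,"dz":0,"ax":0,"ay":0,"az":3},{"dx":0.062,"dy":-0.062,"dz":0,"ax":0,"ay":0,"az":6},{"dx":0.088,"dy":-0.088,"dz":0,"ax":0,"ay":0,"az":9},{"dx":0.114,"dy":-0.114,"dz":0,"ax":0,"ay":0,"az":12},{"dx":0.14,"dy":-0.14,"dz":0,"ax":0,"ay":0,"az":15},{"dx":0.166,"dy":-0.166,"dz":0,"ax":0,"ay":0,"az":18},{"dx":0.192,"dy":-0.192,"dz":0,"ax":0,"ay":0,"az":21},{"dx":0.218,"dy":-0.218,"dz":0,"ax":0,"ay":0,"az":24},{"dx":0.244,"dy":-0.244,"dz":0,"ax":0,"ay":0,"az":26},{"dx":0.27,"dy":-0.27,"dz":0,"ax":0,"ay":0,"az":28},{"dx":0.286,"dy":-0.286,"dz":0,"ax":0,"ay":0,"az":28.3}]' -1 30
python3 -c "
from h import *
st();goto(railp(.163,.231))
print(np.round(get_obs()['q'],2))"
```

```text
clock: 1.38
position: [0.3976, -0.1953, 0.2316]
eef_rot: [0.999, -0.044, 0.0, -0.0]
contact_force: [0.9, 0.3, -0.5]
opening: 0.0003
t 1.38 pos [ 0.3976 -0.1953  0.2316] s -0.2226 w -0.1152 F [ 0.89  0.31 -0.47] M [-0.09 -0.03 -0.03] open 0.0003
shift mm [ 115.3 -385.6    0.8] turn deg [-0.03 -0.04  0.01]
[ 0.4   0.23 -0.09  2.05  0.03  0.86 -1.36]
```

```bash
python3 -m creep '[{"dx":0.006,"dy":-0.018,"dz":0,"ax":0,"ay":0,"az":0},{"dx":0.016,"dy":-0.054,"dz":0,"ax":0,"ay":0,"az":0},{"dx":0.027,"dy":-0.09,"dz":0,"ax":0,"ay":0,"az":0},{"dx":0.038,"dy":-0.126,"dz":0,"ax":0,"ay":0,"az":0},{"dx":0.049,"dy":-0.162,"dz":0,"ax":0,"ay":0,"az":0},{"dx":0.06,"dy":-0.198,"dz":0,"ax":0,"ay":0,"az":0},{"dx":0.071,"dy":-0.234,"dz":0,"ax":0,"ay":0,"az":0},{"dx":0.082,"dy":-0.27,"dz":0.01,"ax":0,"ay":0,"az":0},{"dx":0.093,"dy":-0.306,"dz":0.03,"ax":0,"ay":0,"az":0},{"dx":0.104,"dy":-0.342,"dz":0.05,"ax":0,"ay":0,"az":0},{"dx":0.112,"dy":-0.372,"dz":0.07,"ax":0,"ay":0,"az":0},{"dx":0.1153,"dy":-0.3856,"dz":0.09,"ax":0,"ay":0,"az":0}]'
python3 -m creep '[{"dx":0,"dy":0,"dz":0.015,"ax":0,"ay":0,"az":0},{"dx":0,"dy":0,"dz":0.03,"ax":0,"ay":0,"az":0},{"dx":0,"dy":0,"dz":0.04,"ax":0,"ay":0,"az":0},{"dx":0,"dy":0,"dz":0.045,"ax":0,"ay":0,"az":0},{"dx":0,"dy":0,"dz":0.045,"ax":0,"ay":0,"az":0},{"dx":0,"dy":0,"dz":0.045,"ax":0,"ay":0,"az":0}]'
python3 - <<'E'
from h import *
st();goto(railp(.163,.06))
for nm in("top","side"):
    c,K=cal(nm);im=np.array(c["pixels"]);p=proj(c,K,get_obs()["position"])[0];print(nm,p)
    u,v=map(int,p);a=im[max(0,v-70):v+70,max(0,u-100):u+100];cv2.imwrite(f"pics/{nm}1.png",cv2.resize(a,None,fx=4,fy=4,interpolation=cv2.INTER_CUBIC))
E
```

```text
clock: 2.38
position: [0.546, 0.1802, 0.1402]
eef_rot: [0.999, -0.042, 0.0, -0.001]
contact_force: [-0.1, 0.2, -0.8]
opening: -0.0002
clock: 2.88
position: [0.5457, 0.1753, 0.0968]
eef_rot: [0.999, -0.044, 0.0, -0.0]
contact_force: [-0.1, 0.5, -0.4]
opening: 0.0001
t 2.88 pos [0.5457 0.1753 0.0968] s 0.1596 w -0.0004 F [-0.13  0.45 -0.44] M [-0.03 -0.02 -0.01] open 0.0001
shift mm [ 0.4 -3.4 36.8] turn deg [-0.01 -0.02 -0.02]
top [230.41631541 234.05782352]
side [258.21763988 252.42382523]
```

View pics/side1.png

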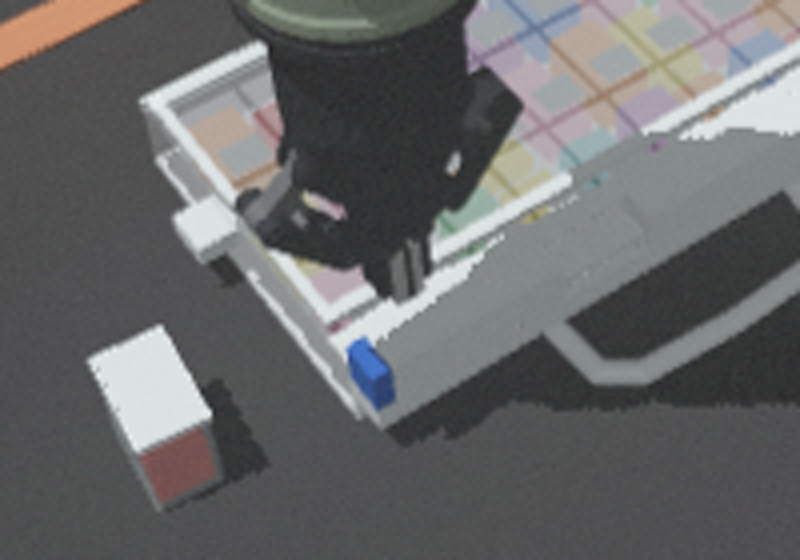

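The fingertips hang over the rail near the blue end, at crop pixel (405,295) against a projected (400,280). I'll descend to just above it, then touch down slowly.

```bash
python3 -m creep '[{"dx":0,"dy":-0.001,"dz":0.01,"ax":0,"ay":0,"az":0},{"dx":0,"dy":-0.003,"dz":0.02,"ax":0,"ay":0,"az":0},{"dx":0,"dy":-0.003,"dz":0.028,"ax":0,"ay":0,"az":0},{"dx":0,"dy":-0.003,"dz":0.031,"ax":0,"ay":0,"az":0},{"dx":0,"dy":-0.003,"dz":0.033,"ax":0,"ay":0,"az":0},{"dx":0,"dy":-0.003,"dz":0.034,"ax":0,"ay":0,"az":0},{"dx":0,"dy":-0.003,"dz":0.034,"ax":0,"ay":0,"az":0}]'
python3 -c "
from h import *
st();goto(railp(.163,.06))"
python3 -m creep '[{"dx":0,"dy":0,"dz":0.001,"ax":0,"ay":0,"az":0},{"dx":0,"dy":0,"dz":0.002,"ax":0,"ay":0,"az":0},{"dx":0,"dy":0,"dz":0.003,"ax":0,"ay":0,"az":0},{"dx":0,"dy":0,"dz":0.003,"ax":0,"ay":0,"az":0}]'
python3 -c "
from h import *
st();goto(railp(.163,.06))"
```

```text
clock: 3.57
position: [0.5456, 0.1783, 0.0622]
eef_rot: [0.999, -0.044, -0.0, 0.0]
contact_force: [0.3, -0.8, 1.0]
opening: 0.0004
t 3.57 pos [0.5456 0.1783 0.0622] s 0.1626 w -0.0007 F [ 0.33 -0.81  1.02] M [-0.01 -0.01 -0.03] open 0.0004
shift mm [ 0.7 -0.4  2.2] turn deg [ 0.    0.01 -0.  ]
clock: 3.9
position: [0.5459, 0.1784, 0.0601]
eef_rot: [0.999, -0.044, 0.0, -0.0]
contact_force: [-3.4, -0.7, 12.7]
opening: -0.0002
t 3.9 pos [0.5459 0.1784 0.0601] s 0.1627 w -0.0005 F [-3.42 -0.74 12.72] M [-0.29  0.86 -0.  ] open -0.0002
shift mm [ 0.5 -0.3  0.1] turn deg [-0.01 -0.04 -0.01]
```

Contact: z = 0.0601, 12.7 N upward, 19 mm from rail_start. I'll sweep along +dy.

```bash
python3 -m creep '[{"dx":0,"dy":0.002,"dz":0,"ax":0,"ay":0,"az":0},{"dx":0,"dy":0.006,"dz":0,"ax":0,"ay":0,"az":0},{"dx":0,"dy":0.011,"dz":0,"ax":0,"ay":0,"az":0},{"dx":0,"dy":0.016,"dz":0,"ax":0,"ay":0,"az":0},{"dx":0,"dy":0.021,"dz":0,"ax":0,"ay":0,"az":0},{"dx":0,"dy":0.026,"dz":0,"ax":0,"ay":0,"az":0}]'
python3 -c "
from h import *
st()"
python3 -m creep '[{"dx":0,"dy":0.005,"dz":0,"ax":0,"ay":0,"az":0},{"dx":0,"dy":0.01,"dz":0,"ax":0,"ay":0,"az":0},{"dx":0,"dy":0.015,"dz":0,"ax":0,"ay":0,"az":0},{"dx":0,"dy":0.02,"dz":0,"ax":0,"ay":0,"az":0},{"dx":0,"dy":0.025,"dz":0,"ax":0,"ay":0,"az":0},{"dx":0,"dy":0.03,"dz":0,"ax":0,"ay":0,"az":0}]'
python3 -c "
from h import *
st()"
```

```text
clock: 4.4
position: [0.5442, 0.1535, 0.0601]
eef_rot: [0.999, -0.044, 0.001, -0.001]
contact_force: [0.3, 4.8, 7.0]
opening: 0.0
t 4.4 pos [0.5442 0.1535 0.0601] s 0.1378 w 0.0 F [0.3  4.84 6.99] M [ 1.16 -0.09  0.02] open 0.0
clock: 4.9
position: [0.5415, 0.1236, 0.0601]
eef_rot: [0.999, -0.044, 0.001, -0.001]
contact_force: [-0.7, 6.1, 7.1]
opening: -0.0003
t 4.9 pos [0.5415 0.1236 0.0601] s 0.1078 w 0.0001 F [-0.66  6.09  7.08] M [ 1.21 -0.09 -0.01] open -0.0003
```

```bash
python3 -m creep '[{"dx":0,"dy":0.005,"dz":0.0003,"ax":0,"ay":0,"az":0},{"dx":0,"dy":0.01,"dz":0.0003,"ax":0,"ay":0,"az":0},{"dx":0,"dy":0.015,"dz":0.0003,"ax":0,"ay":0,"az":0},{"dx":0,"dy":0.02,"dz":0.0003,"ax":0,"ay":0,"az":0},{"dx":0,"dy":0.025,"dz":0.0003,"ax":0,"ay":0,"az":0}]'
python3 -c "
from h import *
st()"
python3 -m creep '[{"dx":0,"dy":0.004,"dz":0.0003,"ax":0,"ay":0,"az":0},{"dx":0,"dy":0.008,"dz":0.0003,"ax":0,"ay":0,"az":0},{"dx":0,"dy":0.012,"dz":0.0003,"ax":0,"ay":0,"az":0}]'
python3 -c "
from h import *
st()"
```

```text
clock: 5.32
position: [0.5397, 0.0992, 0.0601]
eef_rot: [0.999, -0.044, 0.002, -0.001]
contact_force: [1.2, 7.1, 9.9]
opening: 0.0003
t 5.32 pos [0.5397 0.0992 0.0601] s 0.0833 w 0.0004 F [1.17 7.06 9.88] M [ 1.65 -0.17 -0.01] open 0.0003
clock: 5.57
position: [0.5383, 0.0865, 0.0595]
eef_rot: [0.999, -0.044, 0.001, -0.001]
contact_force: [0.8, 0.1, 0.6]
opening: -0.0001
t 5.57 pos [0.5383 0.0865 0.0595] s 0.0705 w 0.0001 F [0.84 0.06 0.62] M [-0.03  0.02 -0.01] open -0.0001
```

The contact force vanished and the tip dropped below 0.060 at s = 0.0705, which fits the seen notch edge at 0.077. So the notch is found. I'll go to its centre (s≈0.053) and press.

```bash
python3 -m creep '[{"dx":0,"dy":0.004,"dz":0.0005,"ax":0,"ay":0,"az":0},{"dx":0,"dy":0.009,"dz":0.001,"ax":0,"ay":0,"az":0},{"dx":0,"dy":0.014,"dz":0.0025,"ax":0,"ay":0,"az":0},{"dx":0,"dy":0.017,"dz":0.004,"ax":0,"ay":0,"az":0},{"dx":0,"dy":0.017,"dz":0.005,"ax":0,"ay":0,"az":0},{"dx":0,"dy":0.017,"dz":0.005,"ax":0,"ay":0,"az":0}]'
python3 -c "
from h import *
st()"
python3 -m creep '[{"dx":0,"dy":0,"dz":0.001,"ax":0,"ay":0,"az":0},{"dx":0,"dy":0,"dz":0.002,"ax":0,"ay":0,"az":0},{"dx":0,"dy":0,"dz":0.003,"ax":0,"ay":0,"az":0},{"dx":0,"dy":0,"dz":0.0035,"ax":0,"ay":0,"az":0},{"dx":0,"dy":0,"dz":0.0035,"ax":0,"ay":0,"az":0}]'
python3 -c "
from h import *
st()"
```

```text
clock: 6.07
position: [0.5358, 0.0686, 0.0533]
eef_rot: [0.999, -0.044, -0.0, 0.0]
contact_force: [-0.7, -0.1, -0.0]
opening: 0.0002
t 6.07 pos [0.5358 0.0686 0.0533] s 0.0524 w -0.0008 F [-0.7  -0.08 -0.01] M [-0.02  0.03  0.01] open 0.0002
clock: 6.48
position: [0.536, 0.069, 0.0502]
eef_rot: [0.999, -0.044, 0.0, -0.0]
contact_force: [-0.1, 0.0, 0.5]
opening: -0.0003
t 6.48 pos [0.536  0.069  0.0502] s 0.0528 w -0.0007 F [-0.06  0.03  0.46] M [ 0.01  0.01 -0.04] open -0.0003
```

```bash
python3 -m creep '[{"dx":0,"dy":0,"dz":0.001,"ax":0,"ay":0,"az":0},{"dx":0,"dy":0,"dz":0.002,"ax":0,"ay":0,"az":0},{"dx":0,"dy":0,"dz":0.003,"ax":0,"ay":0,"az":0},{"dx":0,"dy":0,"dz":0.0035,"ax":0,"ay":0,"az":0}]'
python3 -c "
from h import *
st()"
python3 -m creep '[{"dx":0,"dy":0,"dz":0.001,"ax":0,"ay":0,"az":0},{"dx":0,"dy":0,"dz":0.002,"ax":0,"ay":0,"az":0},{"dx":0,"dy":0,"dz":0.0025,"ax":0,"ay":0,"az":0},{"dx":0,"dy":0,"dz":0.0025,"ax":0,"ay":0,"az":0}]'
python3 - <<'E'
from h import *
st()
c,K=cal("side");im=np.array(c["pixels"]);a=im[150:300,180:400];cv2.imwrite("pics/side2.png",cv2.resize(a,None,fx=3.6,fy=3.6,interpolation=cv2.INTER_CUBIC))
E
```

```text
clock: 6.82
position: [0.536, 0.069, 0.0466]
eef_rot: [0.999, -0.044, 0.0, -0.0]
contact_force: [-0.9, 2.8, 4.3]
opening: -0.0002
t 6.82 pos [0.536  0.069  0.0466] s 0.0528 w -0.0006 F [-0.9   2.81  4.29] M [0.42 0.21 0.02] open -0.0002
clock: 7.15
position: [0.5361, 0.069, 0.0449]
eef_rot: [0.999, -0.044, 0.0, -0.0]
contact_force: [-6.8, 1.4, 22.3]
opening: -0.0002
t 7.15 pos [0.5361 0.069  0.0449] s 0.0528 w -0.0006 F [-6.78  1.38 22.3 ] M [ 0.4   1.35 -0.06] open -0.0002
```

View pics/side2.png

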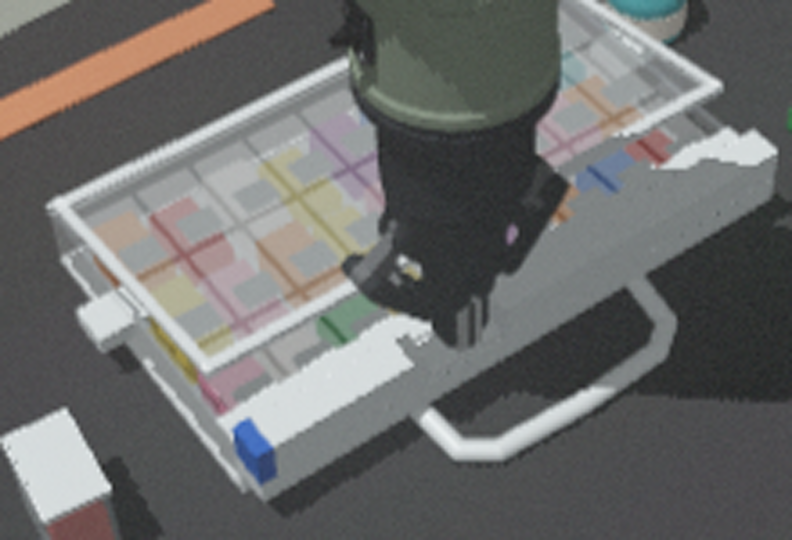

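Stop reached: tip z = 0.0449, which is 15.2 mm below the rail top (8 + 7), with a firm 22 N. The lid's front edge is visibly raised, at crop (210,365). I'll draw straight up, then away to the front.

```bash
python3 -m creep '[{"dx":0,"dy":0,"dz":-0.004,"ax":0,"ay":0,"az":0},{"dx":0,"dy":0,"dz":-0.012,"ax":0,"ay":0,"az":0},{"dx":0,"dy":0,"dz":-0.025,"ax":0,"ay":0,"az":0},{"dx":0,"dy":0,"dz":-0.045,"ax":0,"ay":0,"az":0},{"dx":0,"dy":0,"dz":-0.07,"ax":0,"ay":0,"az":0},{"dx":-0.01,"dy":0,"dz":-0.095,"ax":0,"ay":0,"az":0},{"dx":-0.03,"dy":0,"dz":-0.12,"ax":0,"ay":0,"az":0},{"dx":-0.05,"dy":0,"dz":-0.145,"ax":0,"ay":0,"az":0},{"dx":-0.07,"dy":0,"dz":-0.165,"ax":0,"ay":0,"az":0},{"dx":-0.085,"dy":0,"dz":-0.18,"ax":0,"ay":0,"az":0},{"dx":-0.09,"dy":0,"dz":-0.185,"ax":0,"ay":0,"az":0},{"dx":-0.09,"dy":0,"dz":-0.185,"ax":0,"ay":0,"az":0}]'
python3 -m creep '[{"dx":0,"dy":0.015,"dz":0,"ax":0,"ay":0,"az":0},{"dx":0,"dy":0.045,"dz":0,"ax":0,"ay":0,"az":0},{"dx":0,"dy":0.08,"dz":0,"ax":0,"ay":0,"az":0},{"dx":0,"dy":0.115,"dz":0,"ax":0,"ay":0,"az":0},{"dx":0,"dy":0.15,"dz":0,"ax":0,"ay":0,"az":0},{"dx":0,"dy":0.185,"dz":0,"ax":0,"ay":0,"az":0},{"dx":0,"dy":0.22,"dz":0,"ax":0,"ay":0,"az":0},{"dx":0,"dy":0.255,"dz":0,"ax":0,"ay":0,"az":0},{"dx":0,"dy":0.285,"dz":0,"ax":0,"ay":0,"az":0},{"dx":0,"dy":0.3,"dz":0,"ax":0,"ay":0,"az":0},{"dx":0,"dy":0.3,"dz":0,"ax":0,"ay":0,"az":0},{"dx":0,"dy":0.3,"dz":0,"ax":0,"ay":0,"az":0}]'
python3 - <<'E'
from h import *
st()
for nm in("side","top"):
    c,K=cal(nm);cv2.imwrite(f"pics/{nm}3.png",np.array(c["pixels"]))
a=cv2.imread("pics/side3.png")[130:320,170:470];cv2.imwrite("pics/side3z.png",cv2.resize(a,None,fx=2.6,fy=2.6,interpolation=cv2.INTER_CUBIC))
E
```

```text
clock: 8.2
position: [0.4462, 0.0767, 0.2306]
eef_rot: [0.999, -0.044, 0.001, -0.0]
contact_force: [1.2, 0.5, 1.2]
opening: -0.0001
clock: 9.2
position: [0.4198, -0.223, 0.2281]
eef_rot: [0.999, -0.045, -0.001, -0.0]
contact_force: [-0.3, 0.2, 0.9]
opening: 0.0001
t 9.2 pos [ 0.4198 -0.223   0.2281] s -0.2482 w -0.0907 F [-0.34  0.18  0.91] M [ 0.    0.01 -0.01] open 0.0001
```

View pics/side3z.png

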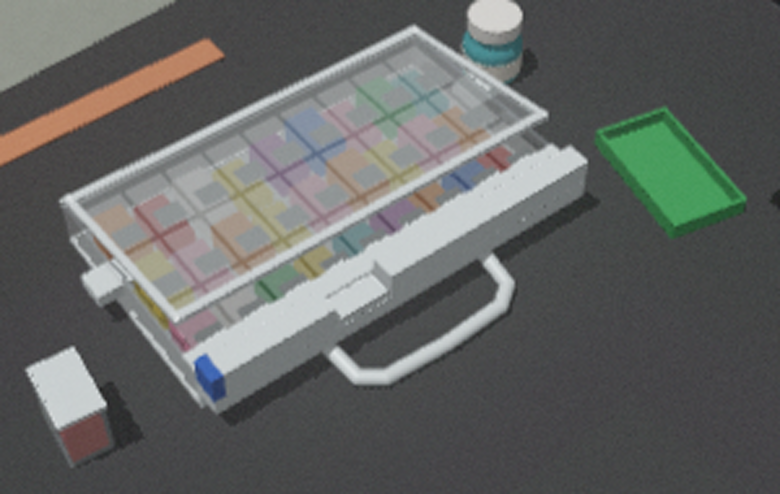

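View pics/top3.png

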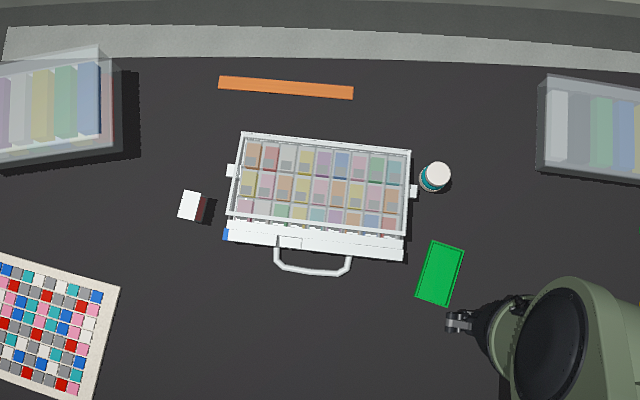

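The lid stands ajar and the tab is sunk in the notch (crop (355,295)). The tub, jar and tray look unmoved at (192,206), (435,177) and (440,273). I'll check this in numbers.

```bash
python3 - <<'E'
from h import *
st()
a=cv2.imread("pics/top0.png").astype(int);b=cv2.imread("pics/top3.png").astype(int)
df=np.abs(a-b).max(2)
for nm,(u0,u1,v0,v1) in dict(tub=(170,220,182,230),jar=(416,460,155,200),tray=(408,470,232,312)).items(): print(nm,"changed px >40:",int((df[v0:v1,u0:u1]>40).sum()))
c,K=cal("side"); R=np.array(c["R"]);C=-R.T@np.array(c["t"])
for nm,(x,y) in dict(left=(178,320),right=(546,117)).items():
    uv=(x/2.6+170-.3,y/2.6+130-.3); P=plane(c,K,[uv],0)[0]; D=P-C
    wC=(C[:2]-m0)@n; k=(.034-wC)/(D[:2]@n); X=C+k*D; print(nm,"lid front z",round(X[2],4),"s",round(float((X[:2]-m0)@d),4))
E
```

```text
t 9.3 pos [ 0.4201 -0.2215  0.2285] s -0.2468 w -0.0905 F [0.7  0.39 0.26] M [ 0.03 -0.04  0.01] open 0.0
tub changed px >40: 0
jar changed px >40: 0
tray changed px >40: 4
left lid front z 0.0782 s 0.1821
right lid front z 0.0756 s -0.1577
```

```bash
python3 -c "
from bench import hand_in
print(hand_in())"
```

```text
the job is handed in; nothing more can be done
None
```

The organiser is open: the tab is pressed all the way down, the lid stands ajar, and the hand is drawn clear. I handed the job in at about 9.3 s.

- **Sweep:** The closed fingertips touched down on the rail about 19 mm from rail_start, at z = 0.0601 with 12.7 N. I swept them along the rail at 7–10 N until the contact force vanished and the tips dropped, at the notch edge. The cameras had placed the notch about 46 mm from the rail's middle, towards the blue end, and touch agreed.
- **Press:** At the notch centre I pressed down until the tips stopped at z = 0.0449 with 22 N. That is about 15 mm below the rail top, the full 8 + 7 mm.
- **Lid:** Its front edge now measures 76–78 mm above the desk, where about 76 mm is expected.
- **Bystanders:** In the top view the tub and jar show no changed pixels. The tray shows 4, which I took for noise or the arm's shadow; it looks unmoved.
- **Contact at hand-in:** The force reading was under 1 N, the same as its noise.
- **Disagreements:** My rail-end positions differed by 5–7 mm between the two views. The side-view ones were read by eye, so I used the top view.

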